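Raise the lane barrier and pass the bangle tray along

TASK

Push the counterweighted barrier across the bench lane up past its balance point, so that it stays raised by itself. Then, with the barrier standing open, push the tray of bangles along the lane, under the barrier, until it rests against the end stop. Push only: do not lift or tip the tray, and leave the pliers, jar and mug where they are.

Things in the scene. Friction and masses are not known exactly. Their poses are not given: they have to be found in the camera images.
- lane: Fixed aluminium tray lane. Origin on the bench surface, on the lane's centre line, in the plane of the barrier. y runs along the lane in the direction of travel, x across it away from the robot, z up; turned up to 0.25 rad. Floor 6 mm above the bench, from y = -265 to +165 mm. Side rails: inner faces at x = -53 and +53 mm, outer at -61 and +61, tops at z = 26 mm. All parts move as one.
- end_stop (a point): Middle of the face of the end stop, a plate across the far end of the lane: in the lane frame at (0, 160, 24) mm. The plate's top is at z = 41 mm.
- pivot (a point): Centre of the barrier's hinge, in the lane frame at (155, 0, 85) mm, on the far side of the lane; it does not move with the barrier. Hinge axis parallel to the lane's y. It is carried by two cheek plates, 30 mm wide and 100 mm high, at y = +-22 mm, on a foot 100 mm (x) by 70 mm (y).
- crossbar (a point): Centre of the round steel crossbar at the barrier's free end, 235 mm from the hinge; moves with the barrier. 14 mm thick, 110 mm long, parallel to the lane's y. Barrier down: at (-80, 0, 85) mm in the lane frame, on the robot's side, free space below it down to the bench. A 12 mm square bar joins it to the hinge.
- skirt (a point): Middle of the lower rod of the skirt that blocks the tray; moves with the barrier. Four 6 mm rods, 100 to 190 mm from the hinge, hang 50 mm below the bar, joined by a 6 mm rod. Barrier down: at (-10, 0, 37) mm in the lane frame. Raised, it sticks out 50 mm from the upright bar towards the robot, more than 170 mm above the bench.
- counterweight (a point): Centre of the brass counterweight, a drum 48 mm across and 34 mm long (along y), moves with the barrier. Barrier down: 42 mm beyond the hinge and 53 mm above it. The barrier weighs 0.67 kg in all (may vary by 15 %).
- gate (a joint): Barrier angle in rad: 0 = down, level across the lane; 1.6 = fully raised, upright, at its stop. The free end swings up and away from the robot. From down, about 1 N upward at the crossbar lifts it. It balances at about 0.9 rad: below that it drops shut, above it swings up by itself to the stop within about 2 s and stays.
- tray: White open tray with brass bangles fixed in it, loose on the lane's floor, 0.25 to 0.5 kg. Origin: centre of its underside. 100 mm across the lane (x), 120 mm along it (y), 50 mm high; 3 mm play to each rail. Starts 120 to 170 mm before the barrier (y = -170 to -120 mm in the lane frame). Against the end stop its origin is at y = +100, z = 6 mm.
- pliers: Bystander: pliers lying flat, black handles, 147 mm long, 54 mm wide, 15 mm high; origin under their middle.
- jar: Bystander: clear jar with a lid, 60 mm in diameter, 75 mm high; origin at the centre of its underside.
- mug: Bystander: white mug, 76 mm in diameter, 90 mm high, with a handle; origin at the centre of its underside.
Things that resemble listed ones, but are neither listed nor needed, are in the scene too. What is meant by the tray is not blue, and is the smaller of those in its own colour.

How it is judged (in metres and radians):
On the way, in this order (a step that is already met when the one before it is completed fails the run):
1. the barrier stands raised while the tray is still before it (value of joint gate above 1.4 rad and y of tray in the frame of lane below -0.02 m), for 0.3 s.
2. the tray has been pushed along the lane to the end stop (y of tray in the frame of lane above 0.092 m), for 0.2 s.
At the end, for the whole second after the job is handed in: The barrier stays raised (above 1.4 rad) by itself, and the tray lies flat and at rest in the lane beyond it, within 8 mm of the end stop (value of joint gate above 1.4 rad and y of tray in the frame of lane between 0.092 and 0.106 m and x of tray in the frame of lane between -0.008 and 0.008 m and z of tray in the frame of lane below 0.01 m and angle between tray's own z axis and vertical below 0.06 rad and linear speed of tray below 0.02 m/s); the robot touches nothing.
It fails at once if the tray is lifted more than 12 mm off the lane or tipped more than 0.2 rad (z of tray in the frame of lane above 0.018 m or angle between tray's own z axis and vertical above 0.2 rad).
It fails at once if a bystander is moved more than 30 mm (distance of any of pliers, jar, mug from where it was at the start of the episode above 0.03 m).
It also fails if it takes over 64 s, if anything falls off the work surface, if the arm or the gripper's body presses on something with over 40 N, if the wrist force passes 120 N, or if a joint passes its speed limit or range.

ROBOT

A 6-joint arm with a two-finger parallel gripper is mounted at the origin on the work surface. World frame = base frame: x ahead of the robot, y to its left, z up, the work surface at z = 0. Lengths are in mm, angles in rad, forces in N, time in s.
With the tool pointing down it reaches from about 300 to 875 mm from the base axis. Payload 6.4 kg.
Tool frame: the origin (TCP) lies at the very end of the fingers, on their centre line; the grasp point (between the pads) lies 19 mm behind it; x points along the fingers, y is the direction in which the jaws open and shut, and the axes are right-handed (so a half turn about x gives the same grasp; the last joint's range is limited). The gripper opens to 88 mm and grips with 3 to 60 N. Pads are 18 mm wide; open, the fingers measure 123 mm over their backs; the gripper's body (75 mm by 187 mm) begins 45 mm behind the grasp point.
Start: joints at [-1.538, 0.181, 1.607, -0, 1.354, -0.206], TCP at [136.024, -558.694, 238.714] pointing down, gripper open.
Joint ranges: [-2.99, 2.99], [-0.89, 2.07], [0.3, 2.58], [-1.14, 4.28], [0, 2.63], [-3.12, 3.12]. Speed limits (rad/s): [2.57, 2.57, 3.01, 3.14, 3.14, 3.14].

INTERFACE

Orientations are given as a unit quaternion [w, x, y, z].
In Python, from bench import robot, vision, finish_job gives the robot as it stands.
- The arm moves only by the tool play_rows, never from a script. Its argument "deltas" is a list of rows, each an object with "travel": the shift along the tool's x, y, z in cm, a list of three; "delta_rot": the turn, a rotation vector about the tool's x, y, z in degrees, a list of three; "fingers": the gripper's target within -1 to 1 (fully open at 1, half-way at 0, shut at -1). A call has 1 to 10 rows; each row is the pose to reach, as a shift and turn from the pose commanded when the call began, along the tool's axes at that moment; what a row does not reach only later rows make up. A row lasts 1/12 s, in which the tool goes at most 41.7 mm and 7.16 degrees, less where a joint would pass 70% of its speed; a pose out of reach is approached as far as the arm can. A call with a gripper value outside its range is refused whole. The fingers move at their own pace and stop on an object; the grip force is fixed at half the most. Time passes only in rows, so rows that repeat a pose let the fingers close. It gives the time, the measured TCP pose, the force and the opening at its end, in the units of the state.
- robot.get_obs(): the state, without advancing time (a new reading comes with each control period).
- vision.camera(name): name is "scene" or "top" or "wrist"; returns a dict with "img" (400x640x3 uint8, red, green, blue), "range_z" (400x640 float32, mm along the optical axis (not along the pixel's ray), 0 where there is no reading), "intrinsics" (3x3 intrinsics, pixels), "R" (3x3) and "t" (3): a world point X has camera coordinates R X + t; the wrist camera has in their place "tool_from_camera" (4x4, takes a point from camera to tool coordinates, whose origin is the TCP and whose axes are the tool frame's). Camera axes: x right, y down, z forward; pixel columns grow to the right and rows downward; lengths in mm; the calibration is good to about 2 mm. The wrist camera is an equidistant fisheye: a pixel r from the principal point sees the ray r / f radians off the axis. A picture is of the moment at which its call begins: read the wrist's pose just before it.
- finish_job(): hands the job in, once; it reports no verdict.
The state is a dict: "t": time; "joint_pos": joint angles; "joint_velocities": joint speeds; "tau": joint torques, N m; "tcp_pos": TCP position; "orientation": TCP orientation; "contact_force": force on the tool from outside, world axes, zero at the start; "moment": the same for the moment, N m; "finger_gap": finger opening in mm.
Only numpy, scipy, OpenCV 4.12 (cv2) and the standard library are available. Lean on these libraries where they do the work, as an engineer would, in place of code of your own. Each camera call takes 0.05 s, during which the arm holds its last target.

## Working session

There is one attempt and no reset: what is moved stays moved. The work goes in short steps, Python scripts to look and compute and a tool call to move; the robot and the scene stay as the last step left them, time stands still between calls to the robot, and variables do not carry over. Pictures are saved under pics/ and viewed, and the job is handed in when it is done.

Besides the shell and the picture viewer there is one more tool, called after "Call:" as a command line: name --argument value ..., lists and objects as JSON in quotes. play_rows: Moves the arm, as the interface text tells. Its arguments: {"type":"object","properties":{"deltas":{"type":"array"}},"required":["deltas"]}

```bash
ls; mkdir -p pics
cat > h.py <<'E'
import numpy as np, cv2
from bench import robot, vision, finish_job
from scipy.spatial.transform import Rotation as Rn
def pt(c,u,v,z=None):
    K=c["intrinsics"];d=z or float(np.median(c["range_z"][v-1:v+2,u-1:u+2]))
    p=np.array([(u-K[0,2])*d/K[0,0],(v-K[1,2])*d/K[1,1],d])
    return c["R"].T@(p-c["t"])
def Rt():
    o=robot.get_obs();q=o["orientation"];return np.array(o["tcp_pos"]),Rn.from_quat([q[1],q[2],q[3],q[0]]).as_matrix()
E
python3 - <<'E'
from h import *
for n in("scene","top"):
    c=vision.camera(n);cv2.imwrite(f"pics/{n}1.png",c["img"][:,:,::-1]);np.savez(f"{n}1.npz",**c)
print(robot.get_obs());print(Rt()[1].round(3))
E
```

```text
pics
{'t': 0.1, 'joint_pos': array([-1.53828526e+00,  1.81439242e-01,  1.60789045e+00, -6.24293181e-07,
        1.35375865e+00, -2.06315669e-01]), 'joint_velocities': array([-0.00038841, -0.00120757, -0.00247383,  0.00108607, -0.00172239,
       -0.00010271]), 'tau': array([ 1.12857611e-03, -4.34819019e+01, -3.42693865e+01,  7.03868992e-02,
        3.41083773e-02, -3.91875392e-05]), 'tcp_pos': array([ 136.01636667, -558.20614675,  237.92416539]), 'orientation': array([ 0.08371066,  0.70211674,  0.08476432, -0.70202537]), 'contact_force': array([-0.10488663,  0.0317566 , -0.24059204]), 'moment': array([ 0.04066302, -0.0393091 , -0.00532673]), 'finger_gap': 88.06184150168647}
[[-0.     0.237 -0.972]
 [ 0.001 -0.972 -0.237]
 [-1.    -0.001 -0.   ]]
```

View pics/scene1.png

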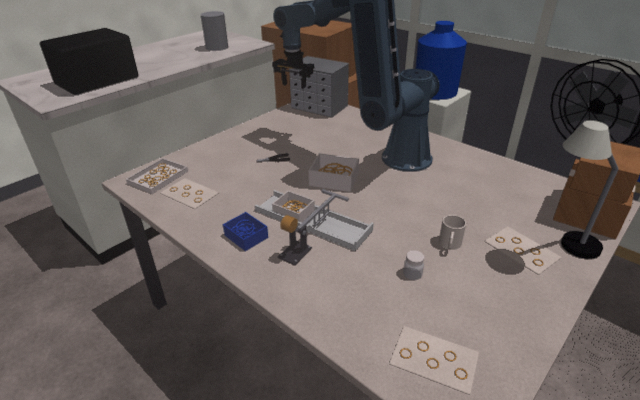

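View pics/top1.png

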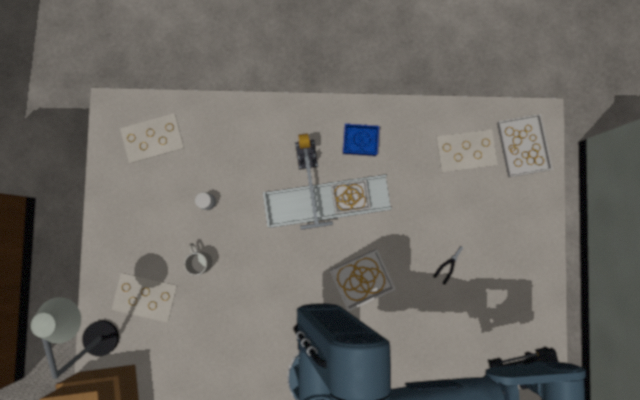

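The scene view shows the lane with the small white tray at (295,203), the crossbar at about (322,210) and a larger decoy tray at (335,172). In the top view the lane runs from (388,180) to (267,220), with the barrier at (315,195). I'll enlarge it.

Run:
```python
from h import *
c=dict(np.load("top1.npz"))
im=c["img"][120:240,255:405,::-1];cv2.imwrite("pics/tc.png",cv2.resize(im,None,fx=5,fy=5,interpolation=cv2.INTER_CUBIC))
```

```text
(no output)
```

View pics/tc.png

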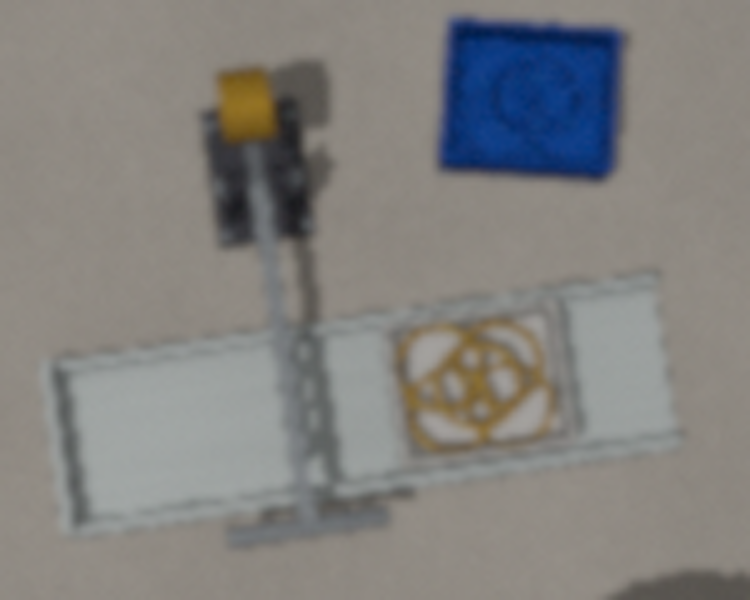

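Run:
```python
from h import *
from scipy.optimize import least_squares
c=dict(np.load("top1.npz"));K=c["intrinsics"]
L=np.array([(-61,-265,26),(61,-265,26),(53,160,41),(-53,160,41),(-80,55,85),(-80,-55,85)],float)
P=np.array([(683,440),(658,272),(56,370),(78,525),(228,537),(390,515)],float)/5+[255,120]-.4
def proj(w):
    q=(c["R"]@w.T).T+c["t"];q=q/q[:,2:];return (K@q.T).T[:,:2]
def wl(p,L):
    C,S=np.cos(p[2]),np.sin(p[2]);return np.c_[p[0]+C*L[:,0]-S*L[:,1],p[1]+S*L[:,0]+C*L[:,1],L[:,2]]
f=lambda p:(proj(wl(p,L))-P).ravel()
r=least_squares(f,[500,0,0.],x_scale=[100,100,.1]);print(r.x,(r.fun.reshape(-1,2)).round(2))
p=r.x
# depth points around crossbar, tray
for n,u,v in [("bar",308,525),("trayrim",400,400),("pivot/cw",248,105),("floor",180,430)]:
    u,v=round(u/5+254.6),round(v/5+119.6);w=pt(c,u,v)
    d=w[:2]-p[:2];C,S=np.cos(p[2]),np.sin(p[2]);print(n,w.round(),(C*d[0]+S*d[1]).round(),(-S*d[0]+C*d[1]).round())
# point cloud in lane frame: tray rim
D=c["range_z"];v,u=np.mgrid[120:240,255:405];d=D[120:240,255:405]
X=np.stack([(u-K[0,2])*d/K[0,0],(v-K[1,2])*d/K[1,1],d],-1).reshape(-1,3)
W=(X-c["t"])@c["R"];dd=W[:,:2]-p[:2];lx=C*dd[:,0]+S*dd[:,1];ly=-S*dd[:,0]+C*dd[:,1];z=W[:,2]
m=(abs(lx)<70)&(ly<-30)&(z>40)&(z<75);print("rim",lx[m].min(),lx[m].max(),ly[m].min(),ly[m].max(),np.percentile(z[m],[5,50,95]))
m=(lx<-62)&(lx>-100)&(abs(ly)<70)&(z>60);print("bar",lx[m].mean(),ly[m].min(),ly[m].max(),z[m].mean())
# decoy tray extents
v,u=np.mgrid[240:320,325:400];d=D[240:320,325:400]
X=np.stack([(u-K[0,2])*d/K[0,0],(v-K[1,2])*d/K[1,1],d],-1).reshape(-1,3);W=(X-c["t"])@c["R"];m=(W[:,2]>35)&(W[:,2]<100)
print("decoy",W[m].min(0),W[m].max(0))
print(wl(p,np.array([(155,0,85),(-80,0,85),(0,160,24.),(0,-145,6)])))
```

```text
[6.01702163e+02 3.76737884e+01 1.73110623e-01] [[ 0.48  0.59]
 [-0.13 -0.33]
 [-0.56  0.22]
 [-0.56 -0.33]
 [ 0.28  0.21]
 [ 0.48 -0.36]]
bar [522.  26.  92.] -81.0 3.0
trayrim [611. -37.  27.] -3.0 -75.0
pivot/cw [790.  70. 160.] 191.0 -0.0
floor [588. 117.   6.] 1.0 80.0
rim -51.109220931865266 49.35264966020422 -186.85624047900006 -66.56682898512128 [40.98163764 53.02753029 60.81541821]
bar -79.26568400087434 -51.89800300665278 56.61803389838765 90.0596358203321
decoy [ 242.01846755 -238.24204809   35.00240742] [442.7756824  -23.53570262  85.47088366]
[[ 754.38549196   64.37212112   85.        ]
 [ 522.89786376   23.89400371   85.        ]
 [ 574.14259342  195.28238629   24.        ]
 [ 626.6780224  -105.15900351    6.        ]]
```

Lane fit: origin (602, 38) mm, yaw 0.173, residuals ≤0.6 px. It gives the crossbar at (523, 24), the tray at lane y ≈ −127 and a tray length of 120 mm, which matches the spec. I'll move in now.

```bash
cat >> h.py <<'E'
O=np.array([601.7,37.7,0]);A=0.173
RL=Rn.from_euler('z',A).as_matrix()
def tgt(l,tilt):  # lane point mm, tilt forward deg
    R0=RL@np.array([[0,0,-1],[0,-1,0],[-1,0,0]]).astype(float)
    R=R0@Rn.from_euler('y',tilt,degrees=True).as_matrix()
    return O+RL@np.array(l,float),R
def delta(l,tilt):
    p,R=Rt();P,Q=tgt(l,tilt)
    print("at lane",(RL.T@(p-O)).round(1),"travel cm",(R.T@(P-p)/10).round(2),"rot",Rn.from_matrix(R.T@Q).as_rotvec(degrees=True).round(2))
E
python3 - <<'E'
from h import *
print(tgt([-170,0,200],45)); delta([-170,0,220],45); delta([-170,0,220],0)
c=dict(np.load("top1.npz"));K=c["intrinsics"]
for u,v in [(345,262),(375,255),(390,285),(342,306),(372,298),(337,275)]: print(u,v,pt(c,u,v).round())
E
```

```text
(array([434.23762647,   8.43648261, 200.        ]), array([[ 0.69655165,  0.17213834, -0.69655165],
       [ 0.12172019, -0.98507279, -0.12172019],
       [-0.70710678,  0.        , -0.70710678]]))
at lane [-561.3 -506.8  237.9] travel cm [  1.88 -48.   -42.38] rot [ 3.54 44.97  1.56]
at lane [-561.3 -506.8  237.9] travel cm [  1.88 -48.   -42.38] rot [ 3.77 -0.01  0.08]
345 262 [398. -76.  20.]
375 255 [ 424. -180.    7.]
390 285 [ 323. -231.   29.]
342 306 [245. -69.  -1.]
372 298 [ 283. -166.   69.]
337 275 [354. -48.  40.]
```

Call:
play_rows --deltas '[{"travel": [0, -48, -43], "delta_rot": [3.8, 0, 0], "fingers": 0}, {"travel": [0, -48, -43], "delta_rot": [3.8, 0, 0], "fingers": 0}, {"travel": [0, -48, -43], "delta_rot": [3.8, 0, 0], "fingers": 0}, {"travel": [0, -48, -43], "delta_rot": [3.8, 0, 0], "fingers": 0}, {"travel": [0, -48, -43], "delta_rot": [3.8, 0, 0], "fingers": 0}, {"travel": [0, -48, -43], "delta_rot": [3.8, 0, 0], "fingers": 0}, {"travel": [0, -48, -43], "delta_rot": [3.8, 0, 0], "fingers": 0}, {"travel": [0, -48, -43], "delta_rot": [3.8, 0, 0], "fingers": 0}, {"travel": [0, -48, -43], "delta_rot": [3.8, 0, 0], "fingers": 0}, {"travel": [0, -48, -43], "delta_rot": [3.8, 0, 0], "fingers": 0}]'

```text
t: 0.93
tcp_pos: [333.0, -189.4, 238.6]
orientation: [0.061, 0.705, 0.061, -0.704]
contact_force: [1.1, -0.1, 0.4]
finger_gap: 44.0
```

Run:
```python
from h import *
delta([-165,0,132],45)
```

```text
at lane [-303.8 -177.5  238.6] travel cm [ 10.66 -17.76 -13.86] rot [-6.000e-02  4.499e+01 -4.000e-02]
```

Call:
play_rows --deltas '[{"travel": [1, -4, -3], "delta_rot": [0, 7, 0], "fingers": 0}, {"travel": [2, -8, -6], "delta_rot": [0, 14, 0], "fingers": 0}, {"travel": [4, -12, -9], "delta_rot": [0, 21, 0], "fingers": 0}, {"travel": [6, -15, -12], "delta_rot": [0, 28, 0], "fingers": 0}, {"travel": [8, -17.8, -13.9], "delta_rot": [0, 35, 0], "fingers": 0}, {"travel": [10.6, -17.8, -13.9], "delta_rot": [0, 42, 0], "fingers": 0}, {"travel": [10.6, -17.8, -13.9], "delta_rot": [0, 45, 0], "fingers": 0}, {"travel": [10.6, -17.8, -13.9], "delta_rot": [0, 45, 0], "fingers": 0}, {"travel": [10.6, -17.8, -13.9], "delta_rot": [0, 45, 0], "fingers": 0}]'

```text
t: 1.68
tcp_pos: [448.0, 7.1, 133.4]
orientation: [0.032, 0.919, 0.081, -0.385]
contact_force: [0.1, 0.0, -0.5]
finger_gap: 44.2
```

Run:
```python
from h import *
delta([-78,0,45],45)
c=vision.camera("scene");cv2.imwrite("pics/s2.png",cv2.resize(c["img"][100:300,180:480,::-1],None,fx=2.5,fy=2.5))
c=vision.camera("wrist");cv2.imwrite("pics/w2.png",c["img"][:,:,::-1])
```

```text
at lane [-156.7   -3.7  133.4] travel cm [11.82 -0.33  0.61] rot [-0.09  0.39  0.17]
```

View pics/s2.png

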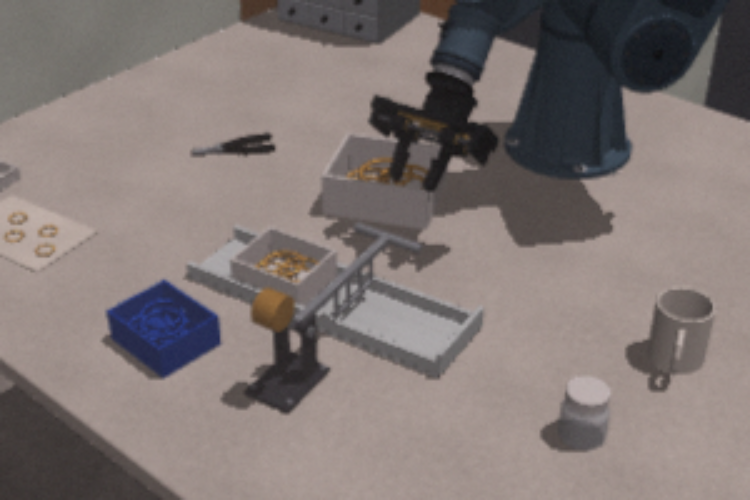

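View pics/w2.png

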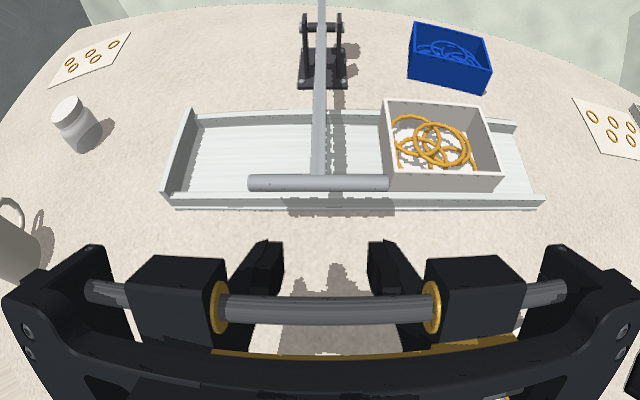

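The wrist view shows the fingers at (265,255) and (385,255), straddling the bar at (318,185), with the crossbar ahead. I'll slide in under it.

Call:
play_rows --deltas '[{"travel": [0, -0.3, 0.6], "delta_rot": [0, 0.4, 0], "fingers": 0}, {"travel": [3, -0.3, 0.6], "delta_rot": [0, 0.4, 0], "fingers": 0}, {"travel": [6, -0.3, 0.6], "delta_rot": [0, 0.4, 0], "fingers": 0}, {"travel": [9, -0.3, 0.6], "delta_rot": [0, 0.4, 0], "fingers": 0}, {"travel": [11.8, -0.3, 0.6], "delta_rot": [0, 0.4, 0], "fingers": 0}, {"travel": [11.8, -0.3, 0.6], "delta_rot": [0, 0.4, 0], "fingers": 0}, {"travel": [11.8, -0.3, 0.6], "delta_rot": [0, 0.4, 0], "fingers": 0}]'

```text
t: 2.37
tcp_pos: [525.1, 24.1, 44.2]
orientation: [0.031, 0.92, 0.082, -0.382]
contact_force: [-0.5, 0.7, 0.0]
finger_gap: 44.1
```

Run:
```python
from h import *
delta([-78,0,45],45)
c=vision.camera("wrist");cv2.imwrite("pics/w3.png",c["img"][:,:,::-1])
# follow path: contact point 30 behind tcp, 17 normal
for th in (0,.3,.6,.9,1.1):
    cb=np.array([155-235*np.cos(th),0,85+235*np.sin(th)]);n=np.array([.707,0,.707]);x=np.array([.707,0,-.707])
    l=cb-15*n+30*x; print(th,l.round());delta(l,45)
```

```text
at lane [-77.8  -0.2  44.2] travel cm [-0.07 -0.02 -0.04] rot [-0.09  0.11  0.28]
0 [-69.   0.  53.]
at lane [-78.   -0.2  45.3] travel cm [ 0.06 -0.02 -1.17] rot [-0.05  0.04  0.25]
0.3 [-59.   0. 123.]
at lane [-78.   -0.2  45.3] travel cm [-4.12 -0.05 -6.82] rot [-0.05  0.04  0.25]
0.6 [-28.   0. 186.]
at lane [-78.   -0.2  45.3] travel cm [ -6.43  -0.06 -13.45] rot [-0.05  0.04  0.25]
0.9 [ 20.   0. 237.]
at lane [-78.   -0.2  45.3] travel cm [ -6.69  -0.07 -20.47] rot [-0.05  0.04  0.25]
1.1 [ 59.   0. 263.]
at lane [-78.   -0.2  45.3] travel cm [ -5.69  -0.07 -25.05] rot [-0.05  0.04  0.25]
```

View pics/w3.png

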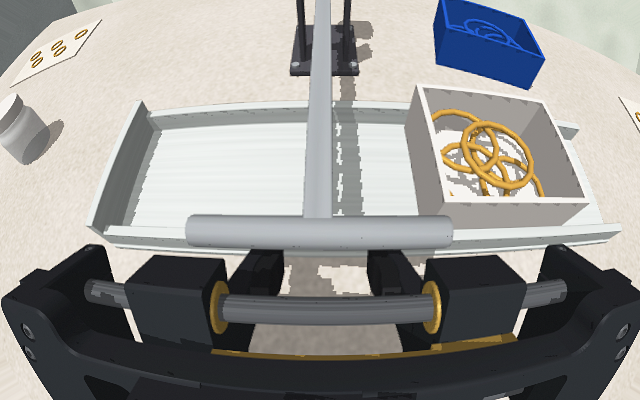

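The crossbar (190–450, 232) now lies over both fingers. I'll push up along its arc.

Call:
play_rows --deltas '[{"travel": [-0.5, 0, -1.6], "delta_rot": [0, 0, 0], "fingers": 0}, {"travel": [-1.7, 0, -3.1], "delta_rot": [0, 0, 0], "fingers": 0}, {"travel": [-2.8, 0, -4.6], "delta_rot": [0, 0, 0], "fingers": 0}, {"travel": [-3.7, 0, -6.1], "delta_rot": [0, 0, 0], "fingers": 0}, {"travel": [-4.4, 0, -7.6], "delta_rot": [0, 0, 0], "fingers": 0}, {"travel": [-5.0, 0, -9.2], "delta_rot": [0, 0, 0], "fingers": 0}, {"travel": [-5.6, 0, -10.8], "delta_rot": [0, 0, 0], "fingers": 0}, {"travel": [-6.1, 0, -12.4], "delta_rot": [0, 0, 0], "fingers": 0}, {"travel": [-6.4, 0, -13.5], "delta_rot": [0, 0, 0], "fingers": 0}, {"travel": [-6.4, 0, -13.5], "delta_rot": [0, 0, 0], "fingers": 0}]'

```text
t: 3.25
tcp_pos: [576.0, 30.7, 191.7]
orientation: [0.034, 0.922, 0.08, -0.378]
contact_force: [0.0, -0.2, 0.2]
finger_gap: 44.3
```

Run:
```python
from h import *
delta([20,0,237],45);delta([72,0,268],45)
c=vision.camera("wrist");cv2.imwrite("pics/w4.png",c["img"][:,:,::-1])
```

```text
at lane [-26.6  -2.5 191.7] travel cm [ 0.13 -0.23 -6.5 ] rot [ 0.14 -0.4  -0.1 ]
at lane [-26.6  -2.5 191.7] travel cm [  1.66  -0.22 -12.35] rot [ 0.14 -0.4  -0.1 ]
```

View pics/w4.png

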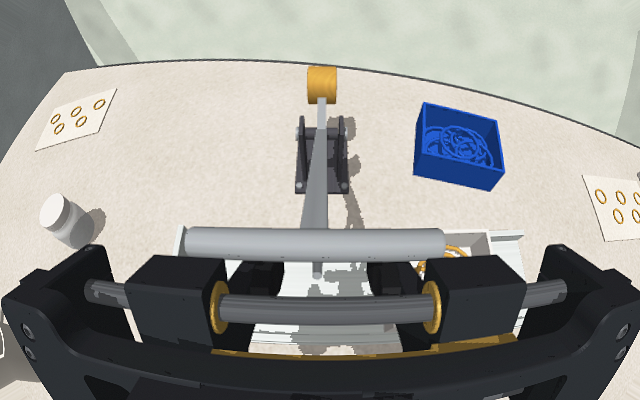

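The barrier is riding on the fingers: the crossbar is at (315,243) and the counterweight at (322,85). I'll keep pushing past the balance point.

Call:
play_rows --deltas '[{"travel": [0, -0.2, -1.6], "delta_rot": [0, 0, 0], "fingers": 0}, {"travel": [0, -0.2, -3.2], "delta_rot": [0, 0, 0], "fingers": 0}, {"travel": [0, -0.2, -4.8], "delta_rot": [0, 0, 0], "fingers": 0}, {"travel": [0.2, -0.2, -6.4], "delta_rot": [0, 0, 0], "fingers": 0}, {"travel": [0.6, -0.2, -8], "delta_rot": [0, 0, 0], "fingers": 0}, {"travel": [1, -0.2, -9.6], "delta_rot": [0, 0, 0], "fingers": 0}, {"travel": [1.4, -0.2, -11.2], "delta_rot": [0, 0, 0], "fingers": 0}, {"travel": [1.7, -0.2, -12.4], "delta_rot": [0, 0, 0], "fingers": 0}, {"travel": [1.7, -0.2, -12.4], "delta_rot": [0, 0, 0], "fingers": 0}, {"travel": [1.7, -0.2, -12.4], "delta_rot": [0, 0, 0], "fingers": 0}]'

```text
t: 4.13
tcp_pos: [671.4, 50.7, 262.1]
orientation: [0.033, 0.92, 0.081, -0.381]
contact_force: [-0.8, 0.2, 0.5]
finger_gap: 44.0
```

Run:
```python
from h import *
delta([-60,0,240],0);delta([-160,-240,200],0)
c=vision.camera("wrist");cv2.imwrite("pics/w5.png",c["img"][:,:,::-1])
c=vision.camera("scene");cv2.imwrite("pics/s5.png",cv2.resize(c["img"][100:300,180:480,::-1],None,fx=2.5,fy=2.5))
```

```text
at lane [ 70.9   0.8 262.1] travel cm [-7.7   0.07 10.82] rot [ 4.0e-02 -4.5e+01  1.1e-01]
at lane [ 70.9   0.8 262.1] travel cm [-11.99  24.06  20.71] rot [ 4.0e-02 -4.5e+01  1.1e-01]
```

View pics/w5.png

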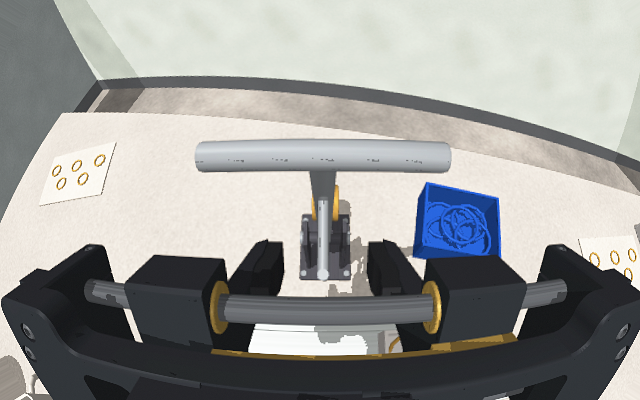

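View pics/s5.png

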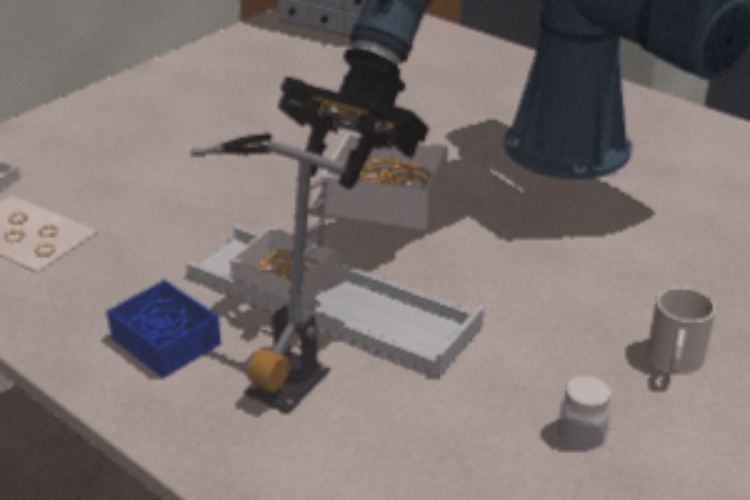

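The barrier stands upright: the crossbar is at (270,150) and the counterweight is down at (267,370) in the scene crop. I'll back straight out, then go upright and move behind the tray with the fingers shut.

Call:
play_rows --deltas '[{"travel": [-2.5, 0, 2.5], "delta_rot": [0, 0, 0], "fingers": 0}, {"travel": [-5, 0, 5], "delta_rot": [0, 0, 0], "fingers": 0}, {"travel": [-7.5, 0, 7.5], "delta_rot": [0, 0, 0], "fingers": 0}, {"travel": [-9.3, 0, 9.3], "delta_rot": [0, -7, 0], "fingers": -1}, {"travel": [-9.3, 4, 9.3], "delta_rot": [0, -14, 0], "fingers": -1}, {"travel": [-9.3, 8, 9.3], "delta_rot": [0, -21, 0], "fingers": -1}, {"travel": [-9.3, 12, 9.3], "delta_rot": [0, -28, 0], "fingers": -1}, {"travel": [-9.3, 16, 9.3], "delta_rot": [0, -35, 0], "fingers": -1}, {"travel": [-9.3, 20, 9.3], "delta_rot": [0, -42, 0], "fingers": -1}, {"travel": [-9.3, 23, 9.3], "delta_rot": [0, -45, 0], "fingers": -1}]'

```text
t: 5.07
tcp_pos: [582.9, -201.4, 261.8]
orientation: [-0.061, -0.703, -0.061, 0.706]
contact_force: [0.6, 0.3, 0.6]
finger_gap: 0.6
```

Run:
```python
from h import *
delta([0,-228,160],0);delta([0,-228,24],0)
```

```text
at lane [ -59.7 -232.3  261.8] travel cm [10.15 -0.41 -6.02] rot [-0.    0.29  0.09]
at lane [ -59.7 -232.3  261.8] travel cm [23.75 -0.39 -6.09] rot [-0.    0.29  0.09]
```

Call:
play_rows --deltas '[{"travel": [2, -0.4, -3], "delta_rot": [0, 0, 0], "fingers": -1}, {"travel": [4, -0.4, -6], "delta_rot": [0, 0, 0], "fingers": -1}, {"travel": [7, -0.4, -6], "delta_rot": [0, 0, 0], "fingers": -1}, {"travel": [10, -0.4, -6], "delta_rot": [0, 0, 0], "fingers": -1}, {"travel": [13, -0.4, -6], "delta_rot": [0, 0, 0], "fingers": -1}, {"travel": [13, -0.4, -6], "delta_rot": [0, 0, 0], "fingers": -1}]'

```text
t: 5.57
tcp_pos: [635.7, -181.6, 123.9]
orientation: [-0.058, -0.7, -0.065, 0.708]
contact_force: [-0.8, -0.0, -1.2]
finger_gap: 0.5
```

Run:
```python
from h import *
delta([0,-228,24],0)
c=vision.camera("wrist");cv2.imwrite("pics/w6.png",c["img"][:,:,::-1])
c=vision.camera("top");cv2.imwrite("pics/t6.png",cv2.resize(c["img"][100:260,240:440,::-1],None,fx=4,fy=3.75))
```

```text
at lane [  -4.2 -221.9  123.9] travel cm [ 9.98  0.72 -0.53] rot [0.06 0.59 0.58]
```

View pics/w6.png

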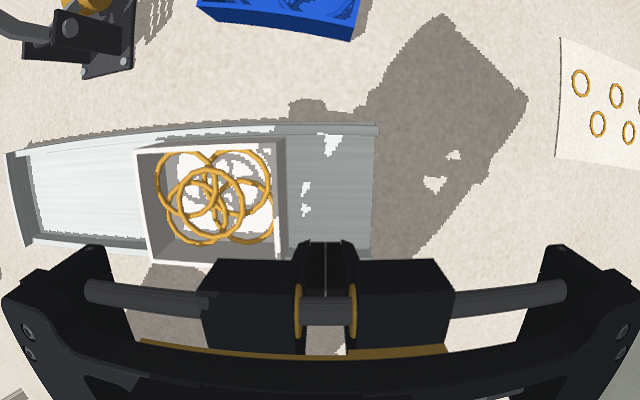

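View pics/t6.png

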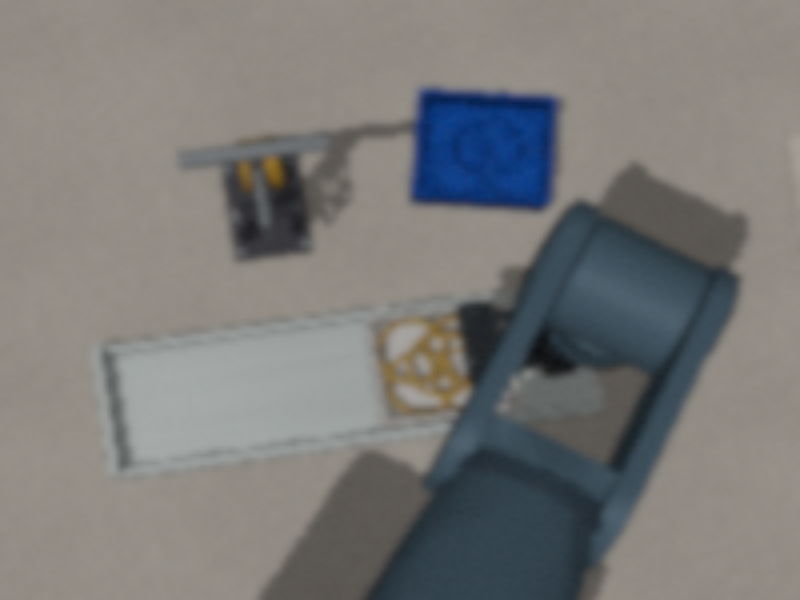

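Run:
```python
from h import *
c=vision.camera("top");K=c["intrinsics"];D=c["range_z"];v,u=np.mgrid[0:400,0:640]
X=np.stack([(u-K[0,2])*D/K[0,0],(v-K[1,2])*D/K[1,1],D],-1).reshape(-1,3)
W=((X-c["t"])@c["R"]-O)@RL;W=W[D.ravel()>0]
for lo in range(100,800,75):
    m=(W[:,2]>lo)&(W[:,2]<lo+75)&(W[:,1]<-80)&(W[:,0]>-200)&(W[:,0]<300);print(lo,m.sum(),W[m].max(0).round() if m.any() else'')
m=(W[:,2]>200)&(W[:,1]>-70)&(W[:,1]<70)&(W[:,0]>60);print("crossbar",W[m].min(0),W[m].max(0))
delta([0,-228,24],0)
```

```text
100 0 
175 225 [  34. -131.  246.]
250 71 [  -1. -184.  324.]
325 66 [  -6. -187.  399.]
400 622 [ 67. -83. 475.]
475 2421 [ 57. -80. 550.]
550 1162 [-102.  -80.  618.]
625 0 
700 0 
775 0 
crossbar [107.93783016 -52.89951839 205.26239756] [168.64384312  55.88376329 333.98847364]
at lane [   0.6 -225.3  133.3] travel cm [10.93  0.29  0.07] rot [ 0.05 -0.08  0.09]
```

The barrier is confirmed raised: crossbar top at 334 mm, skirt edge at lane x 108. The arm stays below lane x 67, so it clears. I'll descend.

Call:
play_rows --deltas '[{"travel": [3, 0.3, 0], "delta_rot": [0, 0, 0], "fingers": -1}, {"travel": [6, 0.3, 0], "delta_rot": [0, 0, 0], "fingers": -1}, {"travel": [8.5, 0.3, 0], "delta_rot": [0, 0, 0], "fingers": -1}, {"travel": [10, 0.3, 0], "delta_rot": [0, 0, 0], "fingers": -1}, {"travel": [10.7, 0.3, 0], "delta_rot": [0, 0, 0], "fingers": -1}, {"travel": [10.7, 0.3, 0], "delta_rot": [0, 0, 0], "fingers": -1}, {"travel": [10.7, 0.3, 0], "delta_rot": [0, 0, 0], "fingers": -1}]'

```text
t: 6.3
tcp_pos: [642.9, -187.2, 27.2]
orientation: [0.061, 0.705, 0.062, -0.703]
contact_force: [0.7, -0.1, -0.5]
finger_gap: 0.8
```

Run:
```python
from h import *
delta([0,-210,24],0);delta([0,20,24],0)
c=vision.camera("wrist");cv2.imwrite("pics/w7.png",c["img"][:,:,::-1])
```

```text
at lane [   1.8 -228.7   27.2] travel cm [ 0.32 -1.87  0.18] rot [ 0.06 -0.17  0.01]
at lane [   1.8 -228.7   27.2] travel cm [  0.32 -24.87   0.16] rot [ 0.06 -0.17  0.01]
```

View pics/w7.png

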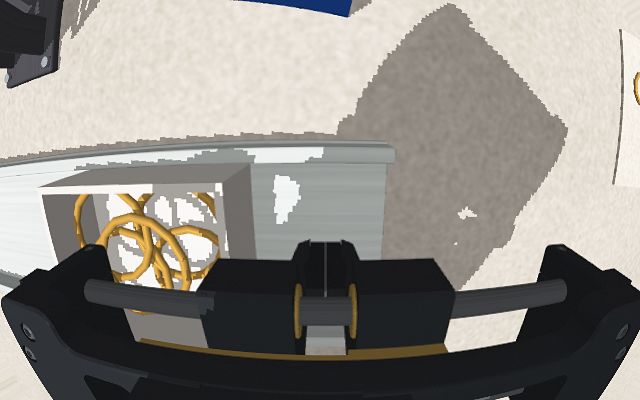

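Call:
play_rows --deltas '[{"travel": [0.3, -0.6, 0.2], "delta_rot": [0, 0, 0], "fingers": -1}, {"travel": [0.3, -1.4, 0.2], "delta_rot": [0, 0, 0], "fingers": -1}, {"travel": [0.3, -2.2, 0.2], "delta_rot": [0, 0, 0], "fingers": -1}, {"travel": [0.3, -3, 0.2], "delta_rot": [0, 0, 0], "fingers": -1}, {"travel": [0.3, -3.8, 0.2], "delta_rot": [0, 0, 0], "fingers": -1}, {"travel": [0.3, -4.6, 0.2], "delta_rot": [0, 0, 0], "fingers": -1}, {"travel": [0.3, -5.4, 0.2], "delta_rot": [0, 0, 0], "fingers": -1}, {"travel": [0.3, -6.2, 0.2], "delta_rot": [0, 0, 0], "fingers": -1}, {"travel": [0.3, -7, 0.2], "delta_rot": [0, 0, 0], "fingers": -1}]'

```text
t: 7.1
tcp_pos: [627.9, -117.5, 22.8]
orientation: [0.061, 0.705, 0.062, -0.704]
contact_force: [0.8, -3.1, 2.8]
finger_gap: 0.7
```

```bash
cat >> h.py <<'E'
def cloud(n="top"):
    c=vision.camera(n);K=c["intrinsics"];D=c["range_z"];v,u=np.mgrid[0:400,0:640]
    X=np.stack([(u-K[0,2])*D/K[0,0],(v-K[1,2])*D/K[1,1],D],-1).reshape(-1,3)
    W=((X-c["t"])@c["R"]-O)@RL;return c,W[D.ravel()>0]
def tray():
    c,W=cloud();m=(abs(W[:,0])<52)&(W[:,2]>42)&(W[:,2]<65)&(W[:,1]>-200)&(W[:,1]<158)
    print("tray x",W[m,0].min(),W[m,0].max(),"front y",W[m,1].max());return c
E
python3 - <<'E'
from h import *
delta([0,20,24],0);tray()
c=vision.camera("wrist");cv2.imwrite("pics/w8.png",c["img"][:,:,::-1])
E
```

```text
at lane [  -0.9 -157.4   22.8] travel cm [ -0.1  -17.74  -0.12] rot [ 0.06 -0.1   0.05]
tray x -51.43204791636486 49.4833520985489 front y -21.362740800270146
```

View pics/w8.png

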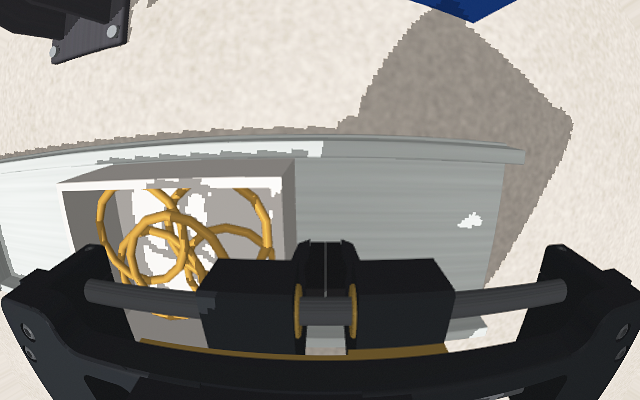

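The tray moved with the fingertip: its front is at y ≈ −21, the contact offset is 16 mm, and it is square in the rails. Continuing.

Call:
play_rows --deltas '[{"travel": [-0.1, -0.8, -0.1], "delta_rot": [0, 0, 0], "fingers": -1}, {"travel": [-0.1, -1.8, -0.1], "delta_rot": [0, 0, 0], "fingers": -1}, {"travel": [-0.1, -2.8, -0.1], "delta_rot": [0, 0, 0], "fingers": -1}, {"travel": [-0.1, -3.8, -0.1], "delta_rot": [0, 0, 0], "fingers": -1}, {"travel": [-0.1, -4.8, -0.1], "delta_rot": [0, 0, 0], "fingers": -1}, {"travel": [-0.1, -5.8, -0.1], "delta_rot": [0, 0, 0], "fingers": -1}, {"travel": [-0.1, -6.8, -0.1], "delta_rot": [0, 0, 0], "fingers": -1}, {"travel": [-0.1, -7.8, -0.1], "delta_rot": [0, 0, 0], "fingers": -1}, {"travel": [-0.1, -8.8, -0.1], "delta_rot": [0, 0, 0], "fingers": -1}, {"travel": [-0.1, -9.8, -0.1], "delta_rot": [0, 0, 0], "fingers": -1}]'

```text
t: 8.03
tcp_pos: [611.3, -20.2, 23.5]
orientation: [0.061, 0.705, 0.062, -0.704]
contact_force: [0.8, -1.2, -1.0]
finger_gap: 0.5
```

Run:
```python
from h import *
delta([0,24,24],0);c=tray();cv2.imwrite("pics/t9.png",cv2.resize(c["img"][100:260,240:440,::-1],None,fx=3.75,fy=3.75))
```

```text
at lane [ -0.5 -58.7  23.5] travel cm [-0.04 -8.27 -0.06] rot [ 0.07 -0.04  0.1 ]
tray x -50.00598318974422 50.50610878576506 front y 77.64305927260581
```

View pics/t9.png

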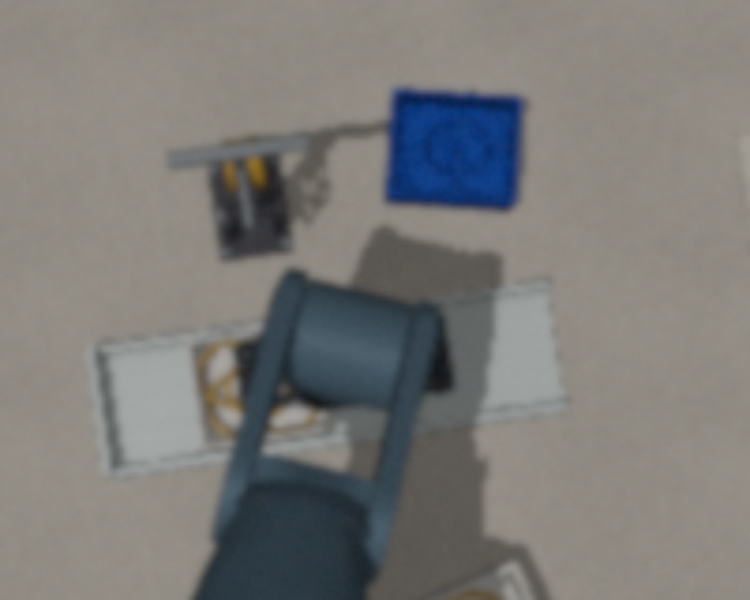

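The tray is sliding cleanly, with its front edge at (205,390) in the crop, and the barrier is still up. About 82 mm to go, slowing at the end.

Call:
play_rows --deltas '[{"travel": [0, -0.9, 0], "delta_rot": [0, 0, 0], "fingers": -1}, {"travel": [0, -1.9, 0], "delta_rot": [0, 0, 0], "fingers": -1}, {"travel": [0, -2.9, 0], "delta_rot": [0, 0, 0], "fingers": -1}, {"travel": [0, -3.9, 0], "delta_rot": [0, 0, 0], "fingers": -1}, {"travel": [0, -4.9, 0], "delta_rot": [0, 0, 0], "fingers": -1}, {"travel": [0, -5.8, 0], "delta_rot": [0, 0, 0], "fingers": -1}, {"travel": [0, -6.6, 0], "delta_rot": [0, 0, 0], "fingers": -1}, {"travel": [0, -7.2, 0], "delta_rot": [0, 0, 0], "fingers": -1}, {"travel": [0, -7.6, 0], "delta_rot": [0, 0, 0], "fingers": -1}, {"travel": [0, -7.8, 0], "delta_rot": [0, 0, 0], "fingers": -1}]'

```text
t: 8.92
tcp_pos: [598.0, 56.1, 23.7]
orientation: [0.061, 0.705, 0.062, -0.704]
contact_force: [1.1, -3.1, 0.8]
finger_gap: 0.4
```

Call:
play_rows --deltas '[{"travel": [0, -0.2, 0], "delta_rot": [0, 0, 0], "fingers": -1}, {"travel": [0, -0.4, 0], "delta_rot": [0, 0, 0], "fingers": -1}, {"travel": [0, -0.5, 0], "delta_rot": [0, 0, 0], "fingers": -1}, {"travel": [0, -0.6, 0], "delta_rot": [0, 0, 0], "fingers": -1}, {"travel": [0, -0.6, 0], "delta_rot": [0, 0, 0], "fingers": -1}, {"travel": [0, -0.6, 0], "delta_rot": [0, 0, 0], "fingers": -1}]'

```text
t: 9.42
tcp_pos: [597.1, 61.4, 23.7]
orientation: [0.061, 0.705, 0.062, -0.704]
contact_force: [0.1, -1.0, 1.7]
finger_gap: 0.7
```

Run:
```python
from h import *
delta([0,24,24],0);c=tray();cv2.imwrite("pics/t10.png",cv2.resize(c["img"][150:240,250:400,::-1],None,fx=5,fy=5))
```

```text
at lane [-0.4 24.1 23.7] travel cm [-0.03  0.01 -0.04] rot [ 0.05 -0.06  0.1 ]
tray x -50.02442877747798 50.36113606010312 front y 157.79643438294204
```

View pics/t10.png

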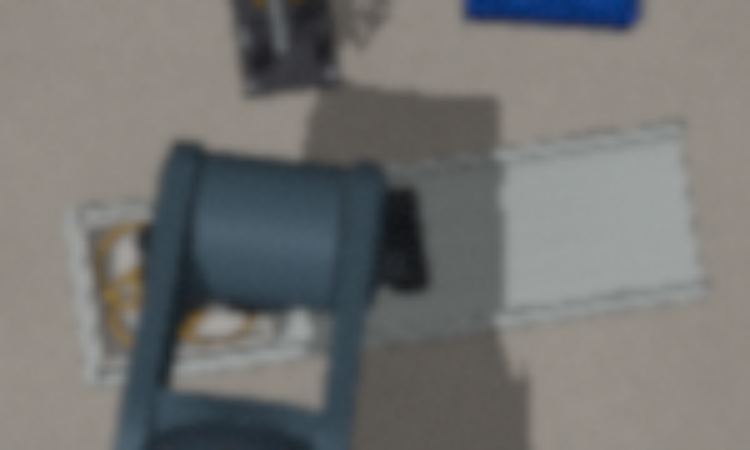

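Almost there (front ≥158 and my mask clips at 158). I'll press gently a little more until the force rises.

Call:
play_rows --deltas '[{"travel": [0, -0.2, 0], "delta_rot": [0, 0, 0], "fingers": -1}, {"travel": [0, -0.3, 0], "delta_rot": [0, 0, 0], "fingers": -1}, {"travel": [0, -0.4, 0], "delta_rot": [0, 0, 0], "fingers": -1}, {"travel": [0, -0.4, 0], "delta_rot": [0, 0, 0], "fingers": -1}]'

```text
t: 9.8
tcp_pos: [596.3, 63.4, 23.7]
orientation: [0.062, 0.704, 0.061, -0.704]
contact_force: [-1.4, -11.3, 1.3]
finger_gap: 0.8
```

The force has risen to 11 N, so the tray is on the stop. I'll back off, lift and look.

Call:
play_rows --deltas '[{"travel": [0, 0.5, 0], "delta_rot": [0, 0, 0], "fingers": -1}, {"travel": [0, 1.5, 0], "delta_rot": [0, 0, 0], "fingers": -1}, {"travel": [0, 3, 0], "delta_rot": [0, 0, 0], "fingers": -1}, {"travel": [0, 3.5, 0], "delta_rot": [0, 0, 0], "fingers": -1}, {"travel": [-3, 3.5, 0], "delta_rot": [0, 0, 0], "fingers": -1}, {"travel": [-6, 3.5, 0], "delta_rot": [0, 0, 0], "fingers": -1}, {"travel": [-9, 5, 1], "delta_rot": [0, 0, 0], "fingers": -1}, {"travel": [-12, 8, 3], "delta_rot": [0, 0, 0], "fingers": -1}, {"travel": [-14, 11, 5], "delta_rot": [0, 0, 0], "fingers": -1}, {"travel": [-16, 14, 7], "delta_rot": [0, 0, 0], "fingers": -1}]'

```text
t: 10.63
tcp_pos: [552.8, -82.7, 183.0]
orientation: [0.061, 0.705, 0.062, -0.704]
contact_force: [0.7, -0.5, -0.5]
finger_gap: 0.2
```

Call:
play_rows --deltas '[{"travel": [0, 4, 2], "delta_rot": [0, 0, 0], "fingers": -1}, {"travel": [0, 8, 4], "delta_rot": [0, 0, 0], "fingers": -1}, {"travel": [0, 12, 6], "delta_rot": [0, 0, 0], "fingers": -1}, {"travel": [0, 16, 8], "delta_rot": [0, 0, 0], "fingers": -1}, {"travel": [0, 18, 9], "delta_rot": [0, 0, 0], "fingers": -1}, {"travel": [0, 18, 9], "delta_rot": [0, 0, 0], "fingers": -1}, {"travel": [0, 18, 9], "delta_rot": [0, 0, 0], "fingers": -1}]'

```text
t: 11.22
tcp_pos: [494.7, -276.5, 180.8]
orientation: [0.059, 0.705, 0.061, -0.704]
contact_force: [-0.3, 1.1, 0.2]
finger_gap: 0.3
```

Run:
```python
from h import *
delta([0,24,24],0)
c,W=cloud()
m=(abs(W[:,0])<52)&(W[:,2]>46)&(W[:,2]<65)&(W[:,1]>-100)&(W[:,1]<175);print(W[m].min(0),W[m].max(0))
m=(W[:,2]>250)&(abs(W[:,1])<70)&(W[:,0]>100);print("crossbar",W[m].mean(0))
cv2.imwrite("pics/t11.png",cv2.resize(c["img"][120:240,255:405,::-1],None,fx=5,fy=5))
c=vision.camera("scene");cv2.imwrite("pics/s11.png",cv2.resize(c["img"][100:300,180:480,::-1],None,fx=2.5,fy=2.5))
```

```text
at lane [-159.5 -291.1  180.8] travel cm [ 15.77 -31.53 -15.82] rot [-0.19 -0.07  0.12]
[-51.09666376  42.06295425  46.00283789] [ 50.18650016 167.83268115  64.53857794]
crossbar [156.10725253   1.4191169  315.74500545]
```

View pics/t11.png

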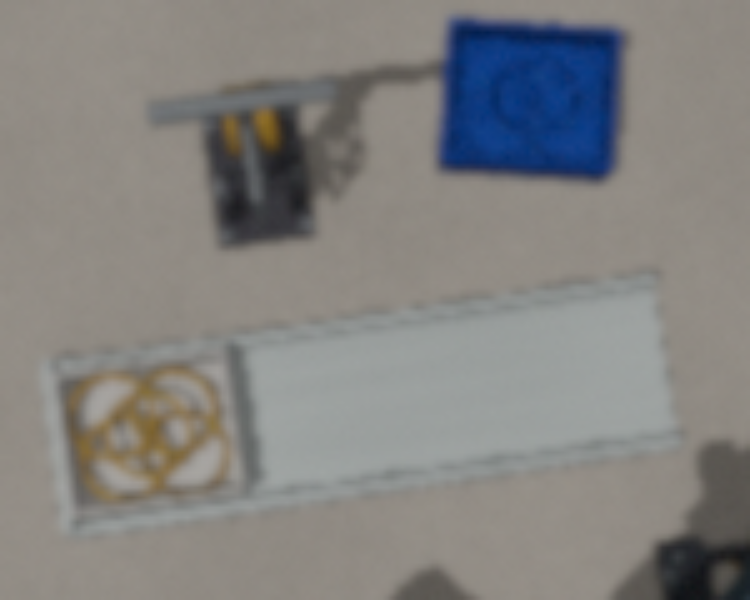

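View pics/s11.png

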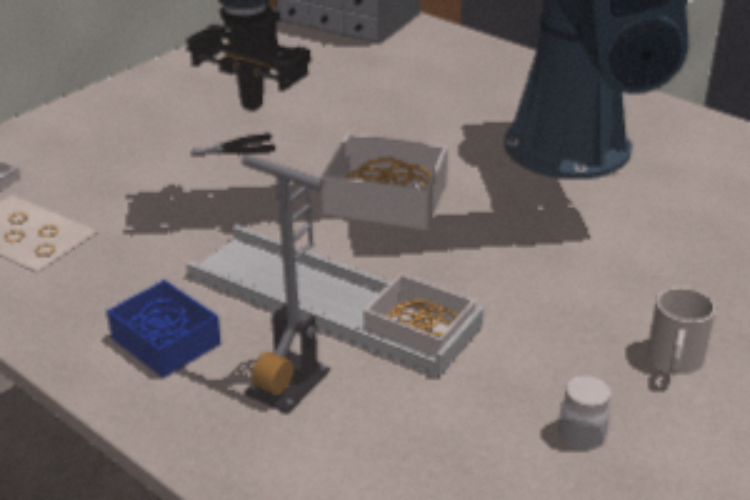

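The tray sits flush against the stop (rear at y ≈ 41), the barrier is upright, the bystanders are where they were and the arm is clear.

```bash
python3 -c "
from h import *
print(robot.get_obs()['t'],finish_job())"
```

```text
the job is handed in; nothing more can be done
11.3167 None
```

The barrier is raised and stays up by itself, and the tray of bangles is against the end stop. I handed the job in at 11.3 s, and it reports no verdict.

**How it was done:** I lifted the crossbar from below with the gripper half open and tilted 45°, past the balance point, and it swung up to its stop. I then closed the fingers and pushed the tray along the lane until the force rose to about 11 N. Finally I backed off and moved the arm clear.

**Last checks:**
- **Barrier:** it is upright, with the crossbar at about (156, 1, 316) mm in the lane frame.
- **Tray:** its rear edge is at y ≈ 42 mm, which puts its centre at about 100–102 mm. It is centred across the lane to within about 1 mm and looks flat.
- **Tray front edge:** I could not measure this on its own, because the depth data merged it with the end stop. The rear edge, the rise in force and the pictures all agree that it is touching.
- **Bystanders:** the pliers, jar and mug look unmoved in the pictures, judged by eye rather than measured.
- **Arm:** it is touching nothing, and the last force readings were about 1 N.

No check failed.

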